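Fill the flange tin

ROBOT

A 6-joint arm with a two-finger parallel gripper is mounted at the origin on a cart in front of the work surface, level with it; the furniture and walls round the work are solid. World frame = base frame: x ahead of the robot, y to its left, z up, the work surface at z = 0. Lengths are in m, angles in rad, forces in N, time in s.
With the tool pointing down it reaches from about 0.35 to 0.975 m from the base axis. Payload 4.9 kg.
Tool frame: the origin (TCP) lies midway between the tips of the shut fingers; the grasp point (between the pads) lies 19 mm behind it; z points along the fingers, y is the line along which they close (so a half turn about z gives the same grasp; the last joint's range is limited). The gripper opens to 85 mm and grips with 20 to 120 N. Pads are 22 mm wide; open, the fingers measure 114 mm over their backs; the gripper's body (76 mm by 85 mm) begins 54 mm behind the grasp point. The pads swing forward as they close: fully open they stand 13 mm farther back than shut.
Start: joints at [1.169, 0.053, 1.613, -0, 1.476, -0.119], TCP at [0.174, 0.6, 0.231] pointing down, gripper open.
Joint ranges: [-3.01, 3.01], [-1.01, 2.22], [0.06, 2.58], [-1.02, 4.17], [0.09, 2.62], [-3.14, 3.14]. Speed limits (rad/s): [2.57, 2.57, 3.14, 3.14, 3.14, 3.14].

INTERFACE

Orientations are given as a rotation vector (axis times angle).
In Python, from station import ctrl gives the robot as it stands.
- The arm moves only by the tool carry_out, never from a script. Its argument "moves" is a list of rows, each an object of numbers: "x", "y", "z": the shift along the tool's x, y, z in units of 25 mm (1.0 is 25 mm); "turn": the turn about the tool's z in rad. In form: [{"x": .., "y": .., "z": .., "turn": ..}, ...]. A call has exactly 8 rows; each row shifts and turns the commanded pose from where the row before left it, along the tool's axes as they then stand; what a row does not reach is not made up. A row lasts 1/10 s, in which the tool goes at most 50 mm and 8.59 degrees, less where a joint would pass 70% of its speed; a pose out of reach is approached as far as the arm can. A call is refused whole if a number of a shift passes 1 or a number of a turn 0.15, either way. A call with a gripper value outside its range is refused whole. "grip" is the finger opening in mm, from 0 to 85.4, set as the call begins (left out, the last holds). The fingers move at their own pace and stop on an object; "newtons" is the grip in N (left out, the last holds). Time passes only in rows, so rows that do not move let the fingers close, or fill a call up. It gives the time, the measured TCP pose, the force, the opening and the grip force at its end, in the units of the state.
- ctrl.get_obs(): the state, without advancing time (a new reading comes with each control period).
- ctrl.get_image(name): name is "scene" or "top" or "wrist"; returns the picture (400x640x3 uint8, red, green, blue); there is no depth.
- ctrl.calibration(name): a dict with "fx", "fy", "cx", "cy" (pixels), "k1" (the pictures are not rectified: a ray, as slopes to the right and down, at radius r is drawn at 1 + k1 r^2 times it, then the intrinsics apply), "R" (3x3) and "t" (3): a world point X has camera coordinates R X + t; the wrist camera has in their place "T_tool_cam" (4x4, takes a point from camera to tool coordinates, whose origin is the TCP and whose axes are the flange's). Camera axes: x right, y down, z forward; pixel columns grow to the right and rows downward; lengths in m; the calibration is good to about 2 mm. A picture is of the moment at which its call begins: read the wrist's pose just before it. calibration takes no time and is no camera call.
- ctrl.finish_job(): hands the job in; it is judged then, once.
Trained networks look in the newest picture that a camera, given by its name, has taken for a name from the list of things; names that differ only in an ending like _2 or _b are one class to them, and where a whole thing is asked for, a point or a joint stands for the part that bears it (a point fixed in the world has none). Each returns a list of dicts, best first, with "confidence" (0 to 1); they miss things now and then, are a little off and sometimes report something else, mostly with a low value. They report only what shows in the picture. A call takes as long as a camera call. They do not tell look-alikes from the thing itself.
- ctrl.look_for(camera, query): "rect" ([left, top, width, height] in pixels, round what is visible of it).
- ctrl.mark_of(camera, query): "pixel" ([column, row] in pixels: a listed point, or the origin of a listed thing).
The state is a dict: "t": time; "q": joint angles; "dq": joint speeds; "effort": joint torques, N m; "tool_pos": TCP position; "tool_rot": TCP orientation; "contact_force": force on the tool from outside, world axes, zero at the start; "wrist_torque": the same for the moment, N m; "opening": finger opening in m; "grip_force": force on a finger pad.
Only numpy, scipy, OpenCV 4.12 (cv2) and the standard library are available. Lean on these libraries where they do the work, as an engineer would, in place of code of your own. Each camera call takes 0.05 s, during which the arm holds its last target. There are 200 camera calls.

TASK

The shallow round tin on the bench takes seven hubbed flanges packed as in a honeycomb, one in the middle and six round it; two next to each other are still missing. Take the two loose flanges of that kind from the bench and lay one in each of the two empty places, hub up, so that all seven lie flat on the tin's floor.

Things in the scene. Friction and masses are not known exactly. Their poses are not given: they have to be found in the camera images.
- flange_a_center (a point): loose light-grey metal flange lying hub up on the bench: a round disc 66 mm across and 10 mm thick with a raised round hub 36 mm across on top that takes the total height to 20 mm (the hub has an open bore). 0.18 to 0.37 kg. It can be held across the hub from above, which leaves the disc's edge free on all sides. This point is its centre, 10 mm above its underside (level with the top of the disc, foot of the hub); z up. Its yaw means nothing
- flange_b_center (a point): the other loose flange, the same in every way; this point likewise is its centre, 10 mm above its underside
- gap_a (a point): centre of one empty place in the shallow round dark steel tin, on the tin's floor, 73 mm from the middle of the tin. A flange lying here has 6 to 10 mm to spare on each side, and its hub stands over 35 mm clear of the hubs next to it. Either loose flange may go in either place
- gap_b (a point): centre of the other empty place, on the tin's floor; it lies next to gap_a in the ring, 76 mm from it, and all said of gap_a holds for it
- tin: the tin, which cannot be moved: 224 mm across inside, its floor 10 mm and its rim 25 mm above the bench; origin in the middle of its underside, on the bench, z up, x pointing half-way between the two empty places. Five flanges of the same kind already lie in it, hub up and fixed in place: one in the middle, four in the ring
There are look-alikes about, which are no part of the job. What is shaped like the part that bears flange_a_center but black or purple is not meant.

How it is judged:
By the outcome, as a careful person would: the job done as asked, in the order asked, and still so for the second after the job is handed in, with the robot touching nothing.
It also fails if it takes over 67 s, if anything falls off the work surface, if the arm or the gripper's body presses on something with over 40 N, if the wrist force passes 120 N, or if a joint passes its speed limit or range.

## Working session

There is one attempt and no reset: what is moved stays moved. The work goes in short steps, Python scripts to look and compute and a tool call to move; the robot and the scene stay as the last step left them, time stands still between calls to the robot, and variables do not carry over. Pictures are saved under pics/ and viewed, at most 10 in all, crops included, and the job is handed in when it is done.

Besides the shell and the picture viewer there is one more tool, called after ">>>" as name(argument=value, ...), one argument or row to a line, values as JSON. carry_out: Moves the arm, as the interface text tells. Its arguments: {"type":"object","properties":{"moves":{"type":"array"},"grip":{"type":"number"},"newtons":{"type":"number"}},"required":["moves"]}

```bash
mkdir -p pics; ls; cat > h.py <<'E'
import numpy as np, cv2
from scipy.spatial.transform import Rotation as Ro
from station import ctrl
def ray(cam,px,obs=None):
    c=ctrl.calibration(cam)
    u=np.array([(px[0]-c['cx'])/c['fx'],(px[1]-c['cy'])/c['fy']]); s=u.copy()
    for _ in range(20): s=u/(1+c['k1']*(s@s))
    d=np.array([s[0],s[1],1.])
    if cam=='wrist':
        T=np.array(c['T_tool_cam']); R=Ro.from_rotvec(obs['tool_rot']).as_matrix()
        return R@T[:3,3]+np.array(obs['tool_pos']), R@T[:3,:3]@d
    R=np.array(c['R']); return -R.T@np.array(c['t']), R.T@d
def at(cam,px,z,obs=None):
    o,d=ray(cam,px,obs); return o+d*(z-o[2])/d[2]
def proj(cam,X,obs=None):
    c=ctrl.calibration(cam); X=np.array(X,float)
    if cam=='wrist':
        T=np.array(c['T_tool_cam']); R=Ro.from_rotvec(obs['tool_rot']).as_matrix()
        p=T[:3,:3].T@(R.T@(X-np.array(obs['tool_pos']))-T[:3,3])
    else: p=np.array(c['R'])@X+np.array(c['t'])
    s=p[:2]/p[2]; s=s*(1+c['k1']*(s@s)); return np.array([s[0]*c['fx']+c['cx'],s[1]*c['fy']+c['cy']])
def save(im,n): cv2.imwrite('pics/'+n,cv2.cvtColor(im,cv2.COLOR_RGB2BGR))
E
python3 - <<'E'
from h import *
np.set_printoptions(precision=4,suppress=True)
o=ctrl.get_obs();print(o)
for cam in ['top','scene']:
    save(ctrl.get_image(cam),cam+'0.png')
    for q,z in [('flange_a_center',.01),('gap_a',.01),('tin',0)]:
        for r in ctrl.mark_of(cam,q): print(cam,q,np.round(r['pixel'],1),round(r['confidence'],2),at(cam,r['pixel'],z))
E
```

```text
pics
{'t': 0.0, 'q': array([ 1.169 ,  0.0534,  1.6143, -0.    ,  1.476 , -0.119 ]), 'dq': array([-0.0018,  0.0001, -0.0009, -0.0031, -0.0004,  0.0002]), 'effort': array([ -0.0007, -39.3688, -37.0174,  -0.0003,   0.007 ,  -0.    ]), 'tool_pos': array([0.1742, 0.5996, 0.23  ]), 'tool_rot': array([-0.4427, -3.1097,  0.0032]), 'contact_force': array([0.829 , 0.1712, 0.7809]), 'wrist_torque': array([ 0.0216, -0.0191,  0.0302]), 'grip_force': 0.0, 'opening': 0.08514665308797369}
top flange_a_center [160.1 194.9] 0.84 [0.5663 0.6482 0.01  ]
top flange_a_center [261.2 183. ] 0.72 [0.6026 0.3116 0.01  ]
top flange_a_center [227.1 190.5] 0.58 [0.5788 0.4239 0.01  ]
top gap_a [329.  183.8] 0.72 [0.5979 0.089  0.01  ]
top gap_a [305.9 191.8] 0.55 [0.5722 0.1649 0.01  ]
top tin [321.7 206.6] 0.85 [0.5239 0.1135 0.    ]
scene flange_a_center [262.7 170.5] 0.66 [0.5417 0.5921 0.01  ]
scene flange_a_center [292.2 182.6] 0.55 [0.5766 0.4121 0.01  ]
scene flange_a_center [312.7 189.4] 0.44 [0.6058 0.3116 0.01  ]
scene gap_a [348.7 213.3] 0.79 [0.5985 0.0881 0.01  ]
scene tin [326.7 218. ] 0.59 [0.5313 0.1241 0.    ]
```

View pics/top0.png

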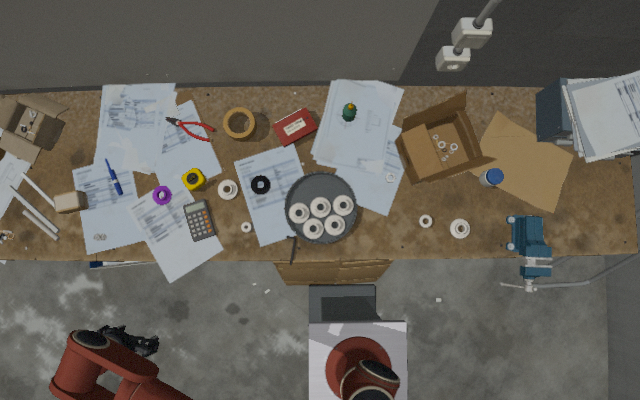

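View pics/scene0.png

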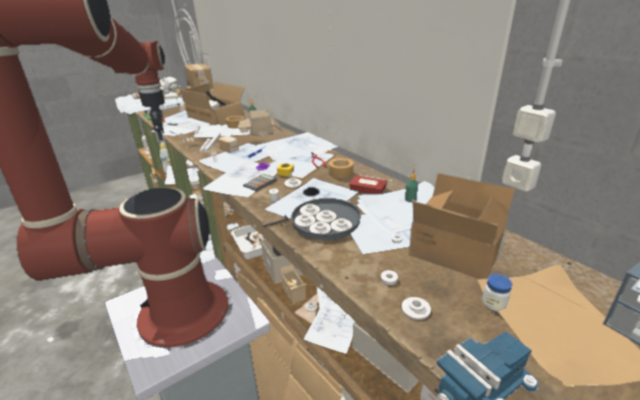

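The top picture shows the tin at (321,207), with its gaps at about (329,184) and (306,192). Candidates for the loose flanges, by pixel in the top view:
- **Fit:** (227,190) and (460,228) are light grey and about 20 px wide, the same as those in the tin.
- **Don't fit:** (261,184) is black and (162,195) is purple. (425,221), (246,227) and (390,177) are too small.

I'll confirm with one crop.

```bash
python3 - <<'E'
from h import *
np.set_printoptions(precision=4,suppress=True)
im=cv2.imread('pics/top0.png')
f=lambda u,v,w=50,h=50,s=4:cv2.resize(im[v-h//2:v+h//2,u-w//2:u+w//2],None,fx=s,fy=s,interpolation=cv2.INTER_CUBIC)
cv2.imwrite('pics/crop.png',np.hstack([f(227,190,60,80,5),f(443,225,80,80,5)]))
g=cv2.cvtColor(im,cv2.COLOR_BGR2GRAY)
for p in [(227,190),(460,228)]:
    print(at('top',p,.01))
ctrl.get_image('top')
for q in ['flange_a_center']:
  for r in ctrl.look_for('top',q): print(np.round(r['rect'],1),round(r['confidence'],2))
  for r in ctrl.mark_of('top',q): print(np.round(r['pixel'],1),round(r['confidence'],2))
# tin flanges, hub tops at z=.03
for p in [(298.5,213),(320,207),(343,205),(313,229),(335,225)]: print(at('top',p,.025))
E
```

```text
[0.5805 0.4243 0.01  ]
[ 0.4483 -0.3402  0.01  ]
[153.7 182.2  16.6  22.1] 0.85
[250.1 177.2  19.5  20.3] 0.6
[219.4 180.5  19.   18.3] 0.57
[227.2 190.4] 0.76
[161.5 194.6] 0.75
[259.2 183.9] 0.58
[0.5021 0.1886 0.025 ]
[0.5208 0.1193 0.025 ]
[0.5266 0.045  0.025 ]
[0.4503 0.1424 0.025 ]
[0.4624 0.0717 0.025 ]
```

View pics/crop.png

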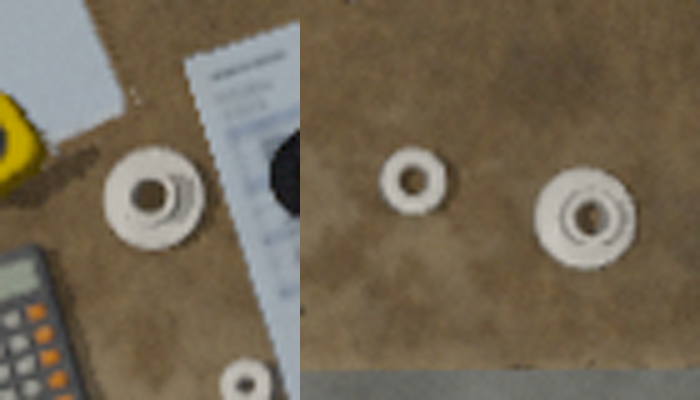

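The crop confirms both: a wide disc with a raised hub and bore at top (227,190) and (460,228). The ring at (425,221) is small and has no disc. I'm moving towards the first flange.

>>> carry_out(
  moves=[
    {"x": -1,"y": -0.15},
    {"x": -1,"y": -0.15},
    {"x": -1,"y": -0.15},
    {"x": -1,"y": -0.15},
    {"x": -1,"y": -0.15},
    {"x": -1,"y": -0.15},
    {"x": -1,"y": -0.15},
    {"x": -1,"y": -0.15},
  ],
  grip=60,
  newtons=40,
)

```text
validation failed for argument at $.mo...
```

>>> carry_out(
  moves=[
    {"x": -1,"y": -0.15,"z": 0.5},
    {"x": -1,"y": -0.15,"z": 0.5},
    {"x": -1,"y": -0.15,"z": 0.5},
    {"x": -1,"y": -0.15,"z": 0.5},
    {"x": -1,"y": -0.15,"z": 0.5},
    {"x": -1,"y": -0.15,"z": 0.5},
    {"x": -0.5},
    {"x": 0},
  ],
)

```text
validation failed for argument at $.mo...
```

```bash
cat >> h.py <<'E'
def look(n,names=(('flange_a_center',.01),),png=True):
    o=ctrl.get_obs(); im=ctrl.get_image('wrist')
    if png: save(im,n+'.png')
    R=Ro.from_rotvec(o['tool_rot']).as_matrix()
    print('t',round(o['t'],2),'tcp',np.round(o['tool_pos'],4),'yaw y',np.degrees(np.arctan2(R[1,1],R[0,1])).round(1),'tilt',R[:,2].round(3),'open',round(o['opening'],4),'grip',o['grip_force'],'F',np.round(o['contact_force'],1))
    for q,z in names:
        for r in ctrl.mark_of('wrist',q):
            X=at('wrist',r['pixel'],z,o); print(q,np.round(r['pixel'],1),round(r['confidence'],2),X.round(4),'units',((R.T@(X-o['tool_pos']))/.025).round(2))
    return o,im,R
E
python3 -c "
from h import *
look('w1')"
```

```text
t 0.55 tcp [0.1744 0.6002 0.2313] yaw y 73.8 tilt [-0.  0. -1.] open 0.0849 grip 0.0 F [ 0.3 -0.3 -0.4]
```

View pics/w1.png

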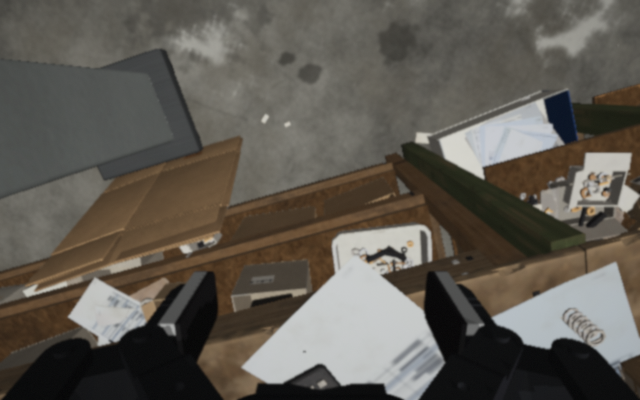

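The calls were refused, so the arm is still at the start and this picture shows only the bench edge. The rows probably need all four keys.

>>> carry_out(
  moves=[
    {"x": -1,"y": -0.15,"z": 0,"turn": 0},
    {"x": -1,"y": -0.15,"z": 0,"turn": 0},
    {"x": -1,"y": -0.15,"z": 0,"turn": 0},
    {"x": -1,"y": -0.15,"z": 0,"turn": 0},
    {"x": -1,"y": -0.15,"z": 0,"turn": 0},
    {"x": -1,"y": -0.15,"z": 0,"turn": 0},
    {"x": -1,"y": -0.15,"z": 0,"turn": 0},
    {"x": -1,"y": -0.15,"z": 0,"turn": 0},
  ],
  grip=60,
  newtons=40,
)

```text
t: 1.45
tool_pos: [0.359, 0.5151, 0.2314]
tool_rot: [0.443, 3.11, 0.0]
contact_force: [0.5, 0.3, 0.2]
opening: 0.06
grip_force: 0.0
```

>>> carry_out(
  moves=[
    {"x": -1,"y": -0.1,"z": 0.5,"turn": 0},
    {"x": -1,"y": -0.1,"z": 0.5,"turn": 0},
    {"x": -1,"y": -0.1,"z": 0.5,"turn": 0},
    {"x": -1,"y": -0.1,"z": 0.5,"turn": 0},
    {"x": -1,"y": -0.1,"z": 0.5,"turn": 0},
    {"x": -1,"y": -0.1,"z": 0.5,"turn": 0},
    {"x": -0.5,"y": 0,"z": 0,"turn": 0},
    {"x": 0,"y": 0,"z": 0,"turn": 0},
  ],
)

```text
t: 2.25
tool_pos: [0.5111, 0.4552, 0.1562]
tool_rot: [-0.446, -3.11, 0.0]
contact_force: [-0.2, -0.9, 0.6]
opening: 0.0599
grip_force: 0.0
```

```bash
python3 -c "
from h import *
look('w2')"
```

```text
t 2.25 tcp [0.5111 0.4552 0.1562] yaw y 73.7 tilt [-0. -0. -1.] open 0.0599 grip 0.0 F [-0.2 -0.9  0.6]
flange_a_center [553.8 191.1] 0.77 [0.5668 0.6424 0.01  ] units [-0.04  7.81  5.85]
flange_a_center [308.3 276.5] 0.7 [0.5852 0.4213 0.01  ] units [-3.23 -0.47  5.85]
flange_a_center [201.4 319.6] 0.64 [0.6007 0.3111 0.01  ] units [-5.06 -4.52  5.85]
```

View pics/w2.png

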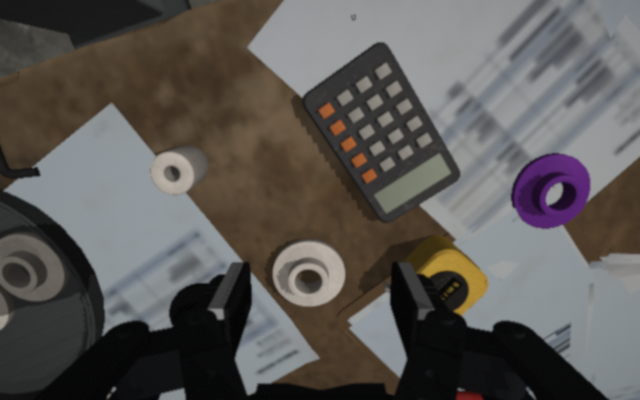

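The wrist view shows the grey flange at (308,275), the tape measure at (455,275) well clear of it, and the purple look-alike at (552,190).

>>> carry_out(
  moves=[
    {"x": -0.8,"y": -0.12,"z": 0.2,"turn": 0},
    {"x": -0.8,"y": -0.12,"z": 0.2,"turn": 0},
    {"x": -0.8,"y": -0.12,"z": 0.2,"turn": 0},
    {"x": -0.75,"y": -0.12,"z": 0.2,"turn": 0},
    {"x": 0,"y": 0,"z": 1,"turn": 0},
    {"x": 0,"y": 0,"z": 1,"turn": 0},
    {"x": 0,"y": 0,"z": 1,"turn": 0},
    {"x": 0,"y": 0,"z": 0.4,"turn": 0},
  ],
)

```text
t: 3.15
tool_pos: [0.5814, 0.4204, 0.0472]
tool_rot: [-0.444, -3.106, 0.006]
contact_force: [-0.7, -0.8, -0.6]
opening: 0.0601
grip_force: 0.0
```

```bash
python3 -c "
from h import *
look('w3')"
```

```text
t 3.15 tcp [0.5814 0.4204 0.0472] yaw y 73.7 tilt [-0.005 -0.003 -1.   ] open 0.0601 grip 0.0 F [-0.7 -0.8 -0.6]
flange_a_center [322.8 250.1] 0.71 [0.5857 0.4197 0.01  ] units [-0.18  0.03  1.49]
flange_a_center [154.  317.8] 0.61 [0.6    0.3121 0.01  ] units [-1.93 -3.94  1.5 ]
```

View pics/w3.png

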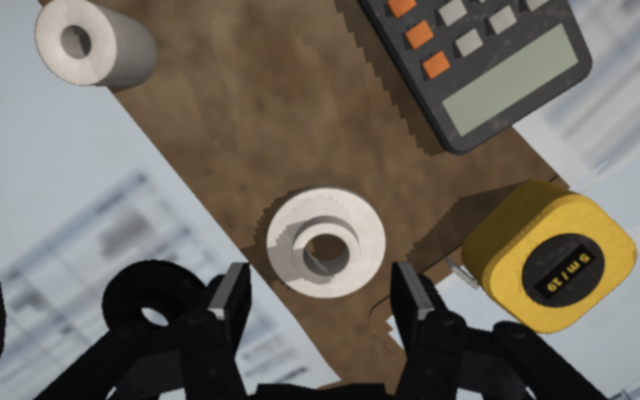

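The flange is centred between the fingers at (323,246). I'll descend and close.

>>> carry_out(
  moves=[
    {"x": -0.12,"y": 0,"z": 0.4,"turn": 0},
    {"x": 0,"y": 0,"z": 0.4,"turn": 0},
    {"x": 0,"y": 0,"z": 0.4,"turn": 0},
    {"x": 0,"y": 0,"z": 0.2,"turn": 0},
    {"x": 0,"y": 0,"z": 0,"turn": 0},
    {"x": 0,"y": 0,"z": 0,"turn": 0},
    {"x": 0,"y": 0,"z": 0,"turn": 0},
    {"x": 0,"y": 0,"z": 0,"turn": 0},
  ],
)

```text
t: 4.05
tool_pos: [0.5855, 0.4217, 0.017]
tool_rot: [0.443, 3.109, 0.001]
contact_force: [-0.2, -0.4, 0.6]
opening: 0.06
grip_force: 0.0
```

>>> carry_out(
  moves=[
    {"x": 0,"y": 0,"z": 0,"turn": 0},
    {"x": 0,"y": 0,"z": 0,"turn": 0},
    {"x": 0,"y": 0,"z": 0,"turn": 0},
    {"x": 0,"y": 0,"z": 0,"turn": 0},
    {"x": 0,"y": 0,"z": 0,"turn": 0},
    {"x": 0,"y": 0,"z": 0,"turn": 0},
    {"x": 0,"y": 0,"z": 0,"turn": 0},
    {"x": 0,"y": 0,"z": 0,"turn": 0},
  ],
  grip=25,
)

```text
t: 4.85
tool_pos: [0.5855, 0.4218, 0.017]
tool_rot: [0.443, 3.11, 0.001]
contact_force: [-0.4, 0.8, 5.2]
opening: 0.0318
grip_force: 39.9
```

The fingers stopped at 31.8 mm with an upward push, so they are pinching the hub's top edge. I'll reopen, go 7 mm lower and close again.

>>> carry_out(
  moves=[
    {"x": 0,"y": 0,"z": 0,"turn": 0},
    {"x": 0,"y": 0,"z": 0,"turn": 0},
    {"x": 0,"y": 0,"z": 0,"turn": 0},
    {"x": 0,"y": 0,"z": 0.1,"turn": 0},
    {"x": 0,"y": 0,"z": 0.1,"turn": 0},
    {"x": 0,"y": 0,"z": 0.08,"turn": 0},
    {"x": 0,"y": 0,"z": 0,"turn": 0},
    {"x": 0,"y": 0,"z": 0,"turn": 0},
  ],
  grip=55,
)

```text
t: 5.65
tool_pos: [0.585, 0.4214, 0.0091]
tool_rot: [-0.443, -3.11, 0.0]
contact_force: [0.8, 0.1, 0.0]
opening: 0.0547
grip_force: 0.0
```

```bash
python3 -c "
from h import *
look('w4')"
```

```text
t 5.65 tcp [0.585  0.4214 0.0091] yaw y 73.8 tilt [-0. -0. -1.] open 0.0547 grip 0.0 F [0.8 0.1 0. ]
```

View pics/w4.png

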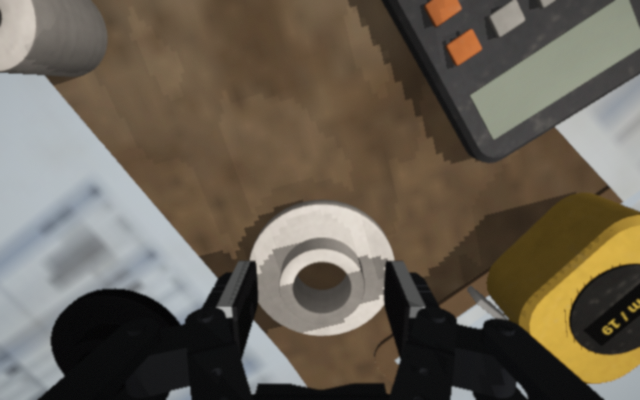

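The hub at (323,280) sits between the finger tips at rows 262–290. Closing.

>>> carry_out(
  moves=[
    {"x": 0,"y": 0,"z": 0,"turn": 0},
    {"x": 0,"y": 0,"z": 0,"turn": 0},
    {"x": 0,"y": 0,"z": 0,"turn": 0},
    {"x": 0,"y": 0,"z": 0,"turn": 0},
    {"x": 0,"y": 0,"z": 0,"turn": 0},
    {"x": 0,"y": 0,"z": 0,"turn": 0},
    {"x": 0,"y": 0,"z": 0,"turn": 0},
    {"x": 0,"y": 0,"z": 0,"turn": 0},
  ],
  grip=25,
)

```text
t: 6.55
tool_pos: [0.5854, 0.4216, 0.0098]
tool_rot: [0.443, 3.11, 0.001]
contact_force: [-1.0, -0.1, 4.7]
opening: 0.0331
grip_force: 39.6
```

>>> carry_out(
  moves=[
    {"x": 0,"y": 0,"z": 0,"turn": 0},
    {"x": 0,"y": 0,"z": -0.2,"turn": 0},
    {"x": 0,"y": 0,"z": -0.4,"turn": 0},
    {"x": 0,"y": 0,"z": -0.8,"turn": 0},
    {"x": 0,"y": 0,"z": -1,"turn": 0},
    {"x": 0,"y": 0,"z": -0.6,"turn": 0},
    {"x": 0,"y": 0,"z": 0,"turn": 0},
    {"x": 0,"y": 0,"z": 0,"turn": 0},
  ],
  newtons=60,
)

```text
t: 7.35
tool_pos: [0.5852, 0.4215, 0.0848]
tool_rot: [0.443, 3.11, 0.001]
contact_force: [-0.2, -0.3, -2.3]
opening: 0.0324
grip_force: 58.4
```

```bash
python3 -c "
from h import *
look('w5')"
```

```text
t 7.35 tcp [0.5852 0.4215 0.0848] yaw y 73.8 tilt [ 0.001  0.    -1.   ] open 0.0324 grip 58.401599292992614 F [-0.2 -0.3 -2.3]
flange_a_center [173.3 278.7] 0.7 [0.5985 0.3124 0.01  ] units [-1.73 -4.04  2.99]
flange_a_center [321.8 275.4] 0.6 [0.6242 0.4104 0.01  ] units [-1.62  0.01  2.99]
```

View pics/w5.png

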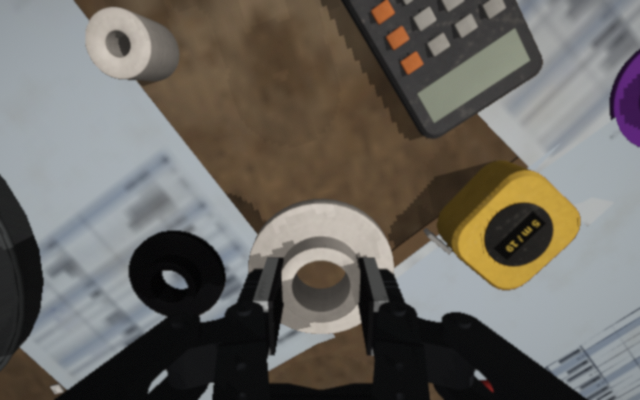

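The flange is held level at (321,270), and the wrist reads 2.3 N of weight. I'm carrying it to the tin.

>>> carry_out(
  moves=[
    {"x": 0,"y": -1,"z": -0.3,"turn": 0},
    {"x": 0,"y": -1,"z": -0.3,"turn": 0},
    {"x": 0,"y": -1,"z": -0.3,"turn": 0},
    {"x": 0,"y": -1,"z": -0.3,"turn": 0},
    {"x": 0,"y": -1,"z": -0.3,"turn": 0},
    {"x": 0,"y": -1,"z": -0.3,"turn": 0},
    {"x": 0,"y": -0.6,"z": 0,"turn": 0},
    {"x": 0,"y": 0,"z": 0,"turn": 0},
  ],
)

```text
t: 8.25
tool_pos: [0.5382, 0.2615, 0.1281]
tool_rot: [-0.445, -3.108, 0.002]
contact_force: [-0.5, 0.4, -2.0]
opening: 0.0324
grip_force: 58.6
```

```bash
python3 -c "
from h import *
o=ctrl.get_obs();R=Ro.from_rotvec(o['tool_rot']).as_matrix()
print('held in tool',R.T@(at('wrist',(321.5,273),o['tool_pos'][2],o)-o['tool_pos']))
o,im,R=look('w6',(('flange_a_center',.02),('gap_a',.01),('tin',0)))
for r in ctrl.look_for('wrist','tin'): print(r)
"
```

```text
held in tool [ 1.49635109e-03 -1.50822036e-04  2.59982395e-06]
t 8.25 tcp [0.5382 0.2615 0.1281] yaw y 73.7 tilt [-0.002 -0.001 -1.   ] open 0.0324 grip 58.6448325344827 F [-0.5  0.4 -2. ]
flange_a_center [321.2 274.2] 0.65 [0.5932 0.2451 0.02  ] units [-2.3  -0.01  4.32]
gap_a [216.5 274.2] 0.88 [0.5747 0.1619 0.01  ] units [-2.53 -3.41  4.72]
gap_a [141.1 312.7] 0.59 [0.591  0.0866 0.01  ] units [-4.   -6.12  4.72]
tin [145.1 228.9] 0.74 [0.5244 0.1162 0.    ] units [-1.11 -5.73  5.13]
{'rect': [1.8, 74.7, 281.0, 282.4], 'confidence': 0.72}
```

View pics/w6.png

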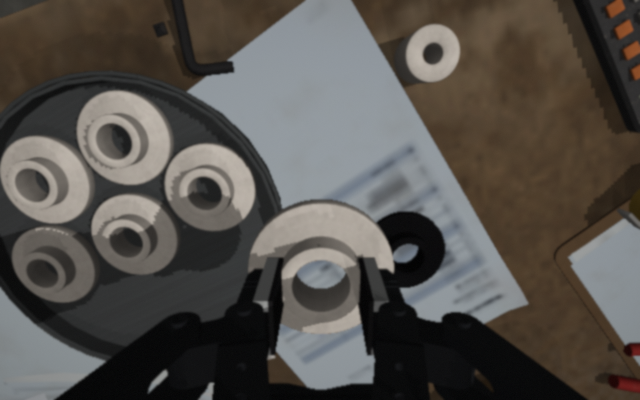

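The picture shows the tin's five flanges with disc centres at about (125,137), (47,180), (210,187), (135,234) and (54,265). The gaps are to the lower right.

```bash
python3 -c "
from h import *
from scipy.optimize import least_squares
o=ctrl.get_obs()
P=np.array([at('wrist',p,.02,o)[:2] for p in [(135,234),(210,187),(125,137),(47,180),(54,265)]]);print(P.round(4))
d=P[1:]-P[0];print(np.hypot(*d.T),np.degrees(np.arctan2(d[:,1],d[:,0])))
G=np.array([[.5747,.1619],[.591,.0866]]);print(np.hypot(*(G-P[0]).T),np.hypot(*(G[0]-G[1])))
g=[at('top',p,.01)[:2] for p in [(305.9,191.8),(329,183.8)]]
a=np.radians(31.37)
def f(v,n=0):
  c=v[:2];e=lambda t:c+.073*np.array([np.cos(v[2]+t),np.sin(v[2]+t)])
  if n:return e(a),e(-a)
  return np.concatenate([c-P[0],e(a)-G[0],e(-a)-G[1],(e(a)-g[0])*.7,(e(-a)-g[1])*.7]+[.7*(np.hypot(*(q-c))-.073)*np.ones(1) for q in P[1:]])
s=least_squares(f,[.52,.118,.17]);print(s.x,f(s.x,1),s.fun.round(4))
"
```

```text
[[0.5229 0.1213]
 [0.5045 0.1897]
 [0.4542 0.1457]
 [0.4662 0.077 ]
 [0.5291 0.0478]]
[0.07086473 0.07287912 0.07197339 0.07373546] [ 105.02801191  160.43636378 -141.98301518  -85.19463994]
[0.06582371 0.0764376 ] 0.07704401339494198
[0.52244034 0.11761958 0.15818652] (array([0.57800503, 0.16496475]), array([0.58997747, 0.08991152])) [-0.0005 -0.0037  0.0033  0.0031 -0.001   0.0033  0.0041  0.0001 -0.0056
  0.0007  0.0009  0.0005 -0.0025 -0.002 ]
```

>>> carry_out(
  moves=[
    {"x": -0.66,"y": -0.8,"z": 0,"turn": 0},
    {"x": -0.66,"y": -0.8,"z": 0,"turn": 0},
    {"x": -0.66,"y": -0.8,"z": 0,"turn": 0},
    {"x": -0.66,"y": -0.8,"z": 0.4,"turn": 0},
    {"x": 0,"y": 0,"z": 1,"turn": 0},
    {"x": 0,"y": 0,"z": 1,"turn": 0},
    {"x": 0,"y": 0,"z": 0.8,"turn": 0},
    {"x": 0,"y": 0,"z": 0,"turn": 0},
  ],
)

```text
t: 9.3
tool_pos: [0.5773, 0.1678, 0.0451]
tool_rot: [-0.441, -3.103, 0.003]
contact_force: [-0.6, -0.1, -2.8]
opening: 0.0324
grip_force: 58.7
```

```bash
python3 -c "
from h import *
look('w7',(('gap_a',.01),('tin',0)))"
```

```text
t 9.3 tcp [0.5773 0.1678 0.0451] yaw y 73.8 tilt [-0.008 -0.001 -1.   ] open 0.0324 grip 58.74365763505921 F [-0.6 -0.1 -2.8]
gap_a [195.1 303.3] 0.79 [0.5923 0.0882 0.01  ] units [-1.47 -2.89  1.4 ]
gap_a [313.3 245. ] 0.72 [0.5763 0.1633 0.01  ] units [-0.02 -0.18  1.41]
tin [199.6 171.3] 0.81 [0.5226 0.1156 0.    ] units [ 1.5  -2.61  1.82]
```

View pics/w7.png

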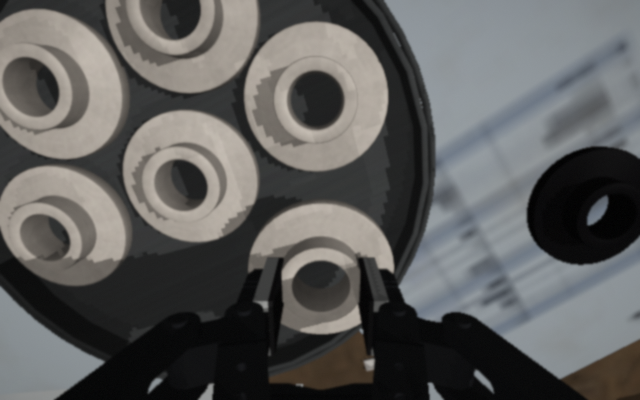

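The held flange sits over gap_b at (320,268). The neighbouring discs are centred at (317,97) and (191,176).

```bash
python3 -c "
from h import *
o=ctrl.get_obs();R=Ro.from_rotvec(o['tool_rot']).as_matrix()
for p,z in [((317,97),.02),((191,176),.02),((63,85),.02),((66,225),.02),((182,20),.02),((322,270),o['tool_pos'][2])]: print(at('wrist',p,z,o).round(4))
print(o['tool_pos'])
"
```

```text
[0.5076 0.1874 0.02  ]
[0.526  0.1172 0.02  ]
[0.4693 0.0764 0.02  ]
[0.5318 0.0443 0.02  ]
[0.46   0.1399 0.02  ]
[0.5781 0.1693 0.0503]
[0.58097403 0.16836575 0.05032734]
```

>>> carry_out(
  moves=[
    {"x": 0.07,"y": -0.1,"z": 0,"turn": 0},
    {"x": 0,"y": 0,"z": 0.3,"turn": 0},
    {"x": 0,"y": 0,"z": 0.3,"turn": 0},
    {"x": 0,"y": 0,"z": 0.2,"turn": 0},
    {"x": 0,"y": 0,"z": 0.1,"turn": 0},
    {"x": 0,"y": 0,"z": 0.1,"turn": 0},
    {"x": 0,"y": 0,"z": 0,"turn": 0},
    {"x": 0,"y": 0,"z": 0,"turn": 0},
  ],
)

```text
t: 10.25
tool_pos: [0.5779, 0.1659, 0.0244]
tool_rot: [0.443, 3.11, 0.0]
contact_force: [-0.6, 0.5, -1.7]
opening: 0.0324
grip_force: 58.8
```

>>> carry_out(
  moves=[
    {"x": 0,"y": 0,"z": 0.06,"turn": 0},
    {"x": 0,"y": 0,"z": 0.06,"turn": 0},
    {"x": 0,"y": 0,"z": 0.04,"turn": 0},
    {"x": 0,"y": 0,"z": 0.03,"turn": 0},
    {"x": 0,"y": 0,"z": 0,"turn": 0},
    {"x": 0,"y": 0,"z": 0,"turn": 0},
    {"x": 0,"y": 0,"z": 0,"turn": 0},
    {"x": 0,"y": 0,"z": 0,"turn": 0},
  ],
)

```text
t: 11.05
tool_pos: [0.5779, 0.1659, 0.02]
tool_rot: [0.443, 3.11, 0.0]
contact_force: [-2.2, 0.1, 4.0]
opening: 0.0323
grip_force: 59.6
```

Contact reads +4 N where it was −2, so the flange is on the floor. I'll release it and rise.

>>> carry_out(
  moves=[
    {"x": 0,"y": 0,"z": 0,"turn": 0},
    {"x": 0,"y": 0,"z": 0,"turn": 0},
    {"x": 0,"y": 0,"z": 0,"turn": 0},
    {"x": 0,"y": 0,"z": 0,"turn": 0},
    {"x": 0,"y": 0,"z": -0.2,"turn": 0},
    {"x": 0,"y": 0,"z": -0.6,"turn": 0},
    {"x": 0,"y": 0,"z": -1,"turn": 0},
    {"x": 0,"y": 0,"z": -1,"turn": 0},
  ],
  grip=46,
)

```text
t: 11.85
tool_pos: [0.5778, 0.1659, 0.0913]
tool_rot: [0.443, 3.11, 0.0]
contact_force: [-0.1, 1.0, 1.0]
opening: 0.046
grip_force: 0.0
```

>>> carry_out(
  moves=[
    {"x": 0.2,"y": -1,"z": -1,"turn": 0},
    {"x": 0.2,"y": -1,"z": -0.5,"turn": 0},
    {"x": 0.2,"y": -1,"z": 0,"turn": 0},
    {"x": 0.2,"y": -1,"z": 0,"turn": 0},
    {"x": 0,"y": 0,"z": 0,"turn": 0},
    {"x": 0,"y": 0,"z": 0,"turn": 0},
    {"x": 0,"y": 0,"z": 0,"turn": 0},
    {"x": 0,"y": 0,"z": 0,"turn": 0},
  ],
  grip=60,
)

```text
t: 12.65
tool_pos: [0.531, 0.0761, 0.1274]
tool_rot: [0.441, 3.11, 0.0]
contact_force: [-0.4, -0.0, -0.2]
opening: 0.0602
grip_force: 0.0
```

```bash
python3 -c "
from h import *
look('w8',(('gap_a',.01),('tin',0),('flange_a_center',.02)))"
```

```text
t 12.65 tcp [0.531  0.0761 0.1274] yaw y 73.8 tilt [ 0.  0. -1.] open 0.0602 grip 0.0 F [-0.4 -0.  -0.2]
gap_a [445.3 225.2] 0.89 [0.5774 0.1626 0.01  ] units [-0.82  3.84  4.7 ]
gap_a [356.1 268.4] 0.63 [0.5941 0.087  0.01  ] units [-2.3   1.12  4.7 ]
tin [370.6 174.2] 0.76 [0.5247 0.1173 0.    ] units [0.7  1.51 5.1 ]
flange_a_center [451.2 230.6] 0.7 [0.5783 0.1636 0.02  ] units [-0.84  3.89  4.3 ]
```

The released flange is seen at (.578,.164), within 1.5 mm of gap_b. Now on to the second flange.

>>> carry_out(
  moves=[
    {"x": -0.1,"y": -1,"z": 0,"turn": 0},
    {"x": -0.1,"y": -1,"z": 0,"turn": 0},
    {"x": -0.1,"y": -1,"z": 0,"turn": 0},
    {"x": -0.1,"y": -1,"z": 0,"turn": 0},
    {"x": -0.1,"y": -1,"z": 0,"turn": 0},
    {"x": -0.1,"y": -1,"z": 0,"turn": 0},
    {"x": -0.1,"y": -1,"z": 0,"turn": 0},
    {"x": -0.1,"y": -1,"z": 0,"turn": 0},
  ],
)

```text
t: 13.65
tool_pos: [0.4938, -0.123, 0.127]
tool_rot: [-0.442, -3.11, -0.0]
contact_force: [0.1, -0.8, 0.4]
opening: 0.06
grip_force: 0.0
```

>>> carry_out(
  moves=[
    {"x": 0,"y": -1,"z": 0,"turn": 0},
    {"x": 0,"y": -1,"z": 0,"turn": 0},
    {"x": 0,"y": -1,"z": 0,"turn": 0},
    {"x": 0,"y": -1,"z": 0,"turn": 0},
    {"x": 0,"y": -1,"z": 0,"turn": 0},
    {"x": 0,"y": -1,"z": 0,"turn": 0},
    {"x": 0,"y": 0,"z": 0,"turn": 0},
    {"x": 0,"y": 0,"z": 0,"turn": 0},
  ],
)

```text
t: 14.45
tool_pos: [0.4522, -0.2662, 0.1269]
tool_rot: [-0.444, -3.11, -0.001]
contact_force: [-0.0, -0.4, -0.4]
opening: 0.0598
grip_force: 0.0
```

```bash
python3 -c "
from h import *
look('w9')
for r in ctrl.look_for('wrist','flange_a_center'): print(r)"
```

```text
t 14.45 tcp [ 0.4522 -0.2662  0.1269] yaw y 73.7 tilt [-0.     0.001 -1.   ] open 0.0598 grip 0.0 F [-0.  -0.4 -0.4]
```

The networks report nothing here; the left finger probably hides the flange. I'll move over its estimated place.

>>> carry_out(
  moves=[
    {"x": 0,"y": -0.75,"z": 0,"turn": 0},
    {"x": 0,"y": -0.75,"z": 0,"turn": 0},
    {"x": 0,"y": -0.75,"z": 0,"turn": 0},
    {"x": 0,"y": -0.65,"z": 0,"turn": 0},
    {"x": 0,"y": 0,"z": 0,"turn": 0},
    {"x": 0,"y": 0,"z": 0,"turn": 0},
    {"x": 0,"y": 0,"z": 0,"turn": 0},
    {"x": 0,"y": 0,"z": 0,"turn": 0},
  ],
)

```text
t: 15.4
tool_pos: [0.4321, -0.3351, 0.127]
tool_rot: [-0.441, -3.11, -0.0]
contact_force: [0.0, 0.9, 0.2]
opening: 0.0601
grip_force: 0.0
```

```bash
python3 -c "
from h import *
o,im,R=look('w10')
for r in ctrl.look_for('wrist','flange_a_center'): print(r)
print(proj('wrist',[.4475,-.341,.01],o))
g=cv2.cvtColor(im,cv2.COLOR_RGB2GRAY)
print(np.round(cv2.HoughCircles(cv2.GaussianBlur(g,(5,5),0),cv2.HOUGH_GRADIENT,1,60,param1=80,param2=30,minRadius=30,maxRadius=65)))"
```

```text
t 15.4 tcp [ 0.4321 -0.3351  0.127 ] yaw y 73.9 tilt [-0.  0. -1.] open 0.0601 grip 0.0 F [0.  0.9 0.2]
[319.55621843 220.57288093]
[[[320. 220.  39.]
  [470. 210.  31.]]]
```

The networks miss it again, but a Hough circle at (320,220), r=39 matches the position projected from the top view. The second circle at (470,210), r=31 is the small ring.

>>> carry_out(
  moves=[
    {"x": -0.33,"y": -0.05,"z": 0,"turn": 0},
    {"x": -0.33,"y": 0,"z": 0.4,"turn": 0},
    {"x": 0,"y": 0,"z": 0.8,"turn": 0},
    {"x": 0,"y": 0,"z": 0.8,"turn": 0},
    {"x": 0,"y": 0,"z": 0.7,"turn": 0},
    {"x": 0,"y": 0,"z": 0.4,"turn": 0},
    {"x": 0,"y": 0,"z": 0,"turn": 0},
    {"x": 0,"y": 0,"z": 0,"turn": 0},
  ],
)

```text
t: 16.35
tool_pos: [0.4478, -0.3419, 0.0497]
tool_rot: [0.443, 3.11, -0.0]
contact_force: [0.8, 0.8, 0.1]
opening: 0.0599
grip_force: 0.0
```

```bash
python3 -c "
from h import *
o,im,R=look('w11')
print(proj('wrist',[.4475,-.341,.01],o))
g=cv2.cvtColor(im,cv2.COLOR_RGB2GRAY)
c=cv2.HoughCircles(cv2.GaussianBlur(g,(5,5),0),cv2.HOUGH_GRADIENT,1,60,param1=80,param2=25,minRadius=45,maxRadius=80);print(np.round(c),at('wrist',c[0,0,:2],.01,o))"
```

```text
t 16.35 tcp [ 0.4478 -0.3419  0.0497] yaw y 73.8 tilt [ 0. -0. -1.] open 0.0599 grip 0.0 F [0.8 0.8 0.1]
[323.11803285 239.74687866]
[[[326. 238.  53.]
  [532. 220.  47.]]] [ 0.44658357 -0.33937703  0.01      ]
```

>>> carry_out(
  moves=[
    {"x": 0.04,"y": 0.08,"z": 0.4,"turn": 0},
    {"x": 0,"y": 0,"z": 0.4,"turn": 0},
    {"x": 0,"y": 0,"z": 0.4,"turn": 0},
    {"x": 0,"y": 0,"z": 0.3,"turn": 0},
    {"x": 0,"y": 0,"z": 0.1,"turn": 0},
    {"x": 0,"y": 0,"z": 0,"turn": 0},
    {"x": 0,"y": 0,"z": 0,"turn": 0},
    {"x": 0,"y": 0,"z": 0,"turn": 0},
  ],
)

```text
t: 17.25
tool_pos: [0.4473, -0.3398, 0.0101]
tool_rot: [0.443, 3.109, -0.001]
contact_force: [0.3, 0.3, 0.2]
opening: 0.0601
grip_force: 0.0
```

>>> carry_out(
  moves=[
    {"x": 0,"y": 0,"z": 0,"turn": 0},
    {"x": 0,"y": 0,"z": 0,"turn": 0},
    {"x": 0,"y": 0,"z": 0,"turn": 0},
    {"x": 0,"y": 0,"z": 0,"turn": 0},
    {"x": 0,"y": 0,"z": 0,"turn": 0},
    {"x": 0,"y": 0,"z": 0,"turn": 0},
    {"x": 0,"y": 0,"z": 0,"turn": 0},
    {"x": 0,"y": 0,"z": 0,"turn": 0},
  ],
  grip=25,
)

```text
t: 18.05
tool_pos: [0.4474, -0.3401, 0.0106]
tool_rot: [0.443, 3.109, -0.002]
contact_force: [-2.5, 0.8, 5.4]
opening: 0.0326
grip_force: 59.2
```

>>> carry_out(
  moves=[
    {"x": 0,"y": 0,"z": -0.2,"turn": 0},
    {"x": 0,"y": 0,"z": -0.5,"turn": 0},
    {"x": 0,"y": 0,"z": -1,"turn": 0},
    {"x": 0,"y": 0,"z": -1,"turn": 0},
    {"x": 0,"y": 0,"z": -1,"turn": 0},
    {"x": 0,"y": 0,"z": -0.5,"turn": 0},
    {"x": 0,"y": 0,"z": 0,"turn": 0},
    {"x": 0,"y": 0,"z": 0,"turn": 0},
  ],
)

```text
t: 18.85
tool_pos: [0.4466, -0.339, 0.1137]
tool_rot: [-0.443, -3.109, -0.001]
contact_force: [-0.7, -0.7, -3.3]
opening: 0.0322
grip_force: 59.8
```

```bash
python3 -c "
from h import *
o,im,R=look('w12')
for n in ['w5','w12']:
  g=cv2.imread('pics/'+n+'.png',0)
  c=cv2.HoughCircles(cv2.GaussianBlur(g,(5,5),0)[180:360,220:420],cv2.HOUGH_GRADIENT,1,60,param1=80,param2=20,minRadius=60,maxRadius=80);print(c+np.array([220,180,0]) if c is not None else 0)
d=cv2.absdiff(cv2.imread('pics/w5.png')[250:335,280:362],cv2.imread('pics/w12.png')[250:335,280:362]);print(d.mean())
"
```

```text
t 18.85 tcp [ 0.4466 -0.339   0.1137] yaw y 73.8 tilt [-0.001  0.001 -1.   ] open 0.0322 grip 59.84699523261952 F [-0.7 -0.7 -3.3]
[[[321.5        277.5         74.90000153]]]
[[[320.5        282.5         74.90000153]]]
26.693352462936392
```

The flange is held (3 N) and the grip matches the first to about 2 mm. Heading for gap_a.

>>> carry_out(
  moves=[
    {"x": 0,"y": 1,"z": -0.1,"turn": 0},
    {"x": 0,"y": 1,"z": -0.1,"turn": 0},
    {"x": 0,"y": 1,"z": -0.1,"turn": 0},
    {"x": 0,"y": 1,"z": -0.1,"turn": 0},
    {"x": 0,"y": 1,"z": -0.1,"turn": 0},
    {"x": 0,"y": 1,"z": -0.1,"turn": 0},
    {"x": 0,"y": 1,"z": 0,"turn": 0},
    {"x": 0,"y": 1,"z": 0,"turn": 0},
  ],
)

```text
t: 19.75
tool_pos: [0.5021, -0.1461, 0.1279]
tool_rot: [-0.443, -3.108, -0.001]
contact_force: [-1.2, 0.7, -2.4]
opening: 0.0321
grip_force: 60.0
```

>>> carry_out(
  moves=[
    {"x": 0,"y": 1,"z": 0,"turn": 0},
    {"x": 0,"y": 1,"z": 0,"turn": 0},
    {"x": 0,"y": 1,"z": 0,"turn": 0},
    {"x": 0,"y": 1,"z": 0,"turn": 0},
    {"x": 0,"y": 1,"z": 0,"turn": 0},
    {"x": 0,"y": 1,"z": 0,"turn": 0},
    {"x": 0,"y": 0,"z": 0,"turn": 0},
    {"x": 0,"y": 0,"z": 0,"turn": 0},
  ],
)

```text
t: 20.55
tool_pos: [0.5438, -0.003, 0.128]
tool_rot: [-0.44, -3.108, 0.001]
contact_force: [-0.5, -0.7, -2.0]
opening: 0.0327
grip_force: 60.1
```

```bash
python3 -c "
from h import *
o,im,R=look('w13',(('gap_a',.01),('tin',0),('flange_a_center',.02)))
g=cv2.cvtColor(im,cv2.COLOR_RGB2GRAY)
c=cv2.HoughCircles(cv2.GaussianBlur(g,(5,5),0),cv2.HOUGH_GRADIENT,1,60,param1=80,param2=25,minRadius=38,maxRadius=55)
for p in c[0]: print(p, at('wrist',p[:2],.02,o))"
```

```text
t 20.55 tcp [ 0.5438 -0.003   0.128 ] yaw y 73.9 tilt [-0.003 -0.    -1.   ] open 0.0327 grip 60.106767812867474 F [-0.5 -0.7 -2. ]
gap_a [545.  180.4] 0.97 [0.5755 0.1623 0.01  ] units [0.61 6.71 4.72]
gap_a [451.6 226.5] 0.92 [0.5924 0.0881 0.01  ] units [-0.87  4.05  4.71]
tin [466.1 127.6] 0.7 [0.5225 0.1148 0.    ] units [2.11 4.3  5.12]
flange_a_center [555.5 185.1] 0.94 [0.5771 0.1639 0.02  ] units [0.56 6.79 4.32]
flange_a_center [322.9 276.4] 0.73 [ 0.601  -0.0184  0.02  ] units [-2.38  0.05  4.31]
[400.5  63.5  54.4] [0.46581415 0.07316014 0.02      ]
[379.5 163.5  44.1] [0.52638894 0.0445957  0.02      ]
[484.5 133.5  53.3] [0.52605577 0.1193542  0.02      ]
[557.5 189.5  46.6] [0.58087146 0.16501291 0.02      ]
[493.5  22.5  46.6] [0.45804914 0.13556959 0.02      ]
[320.5 282.5  41.9] [ 0.60559887 -0.02173087  0.02      ]
[567.5  75.5  48.8] [0.50331379 0.17869046 0.02      ]
```

>>> carry_out(
  moves=[
    {"x": -0.2,"y": 0.9,"z": 0,"turn": 0},
    {"x": -0.2,"y": 0.9,"z": 0,"turn": 0},
    {"x": -0.2,"y": 0.9,"z": 0,"turn": 0},
    {"x": -0.13,"y": 0.9,"z": 0,"turn": 0},
    {"x": 0,"y": 0.5,"z": 0.4,"turn": 0},
    {"x": 0,"y": 0,"z": 0.8,"turn": 0},
    {"x": 0,"y": 0,"z": 0.8,"turn": 0},
    {"x": 0,"y": 0,"z": 0.8,"turn": 0},
  ],
)

```text
t: 21.55
tool_pos: [0.5902, 0.0894, 0.0579]
tool_rot: [-0.443, -3.109, 0.001]
contact_force: [-0.2, 1.0, -2.9]
opening: 0.0323
grip_force: 60.2
```

>>> carry_out(
  moves=[
    {"x": 0,"y": 0,"z": 0.2,"turn": 0},
    {"x": 0,"y": 0,"z": 0,"turn": 0},
    {"x": 0,"y": 0,"z": 0,"turn": 0},
    {"x": 0,"y": 0,"z": 0,"turn": 0},
    {"x": 0,"y": 0,"z": 0,"turn": 0},
    {"x": 0,"y": 0,"z": 0,"turn": 0},
    {"x": 0,"y": 0,"z": 0,"turn": 0},
    {"x": 0,"y": 0,"z": 0,"turn": 0},
  ],
)

```text
t: 22.35
tool_pos: [0.5909, 0.09, 0.0547]
tool_rot: [0.443, 3.11, 0.0]
contact_force: [0.1, 0.4, -2.7]
opening: 0.0323
grip_force: 60.2
```

```bash
python3 -c "
from h import *
o,im,R=look('w14',(('gap_a',.01),('tin',0),('flange_a_center',.02)))
g=cv2.cvtColor(im,cv2.COLOR_RGB2GRAY)
c=cv2.HoughCircles(cv2.GaussianBlur(g,(5,5),0),cv2.HOUGH_GRADIENT,1,60,param1=80,param2=25,minRadius=60,maxRadius=80)
for p in c[0]: print(p, at('wrist',p[:2],.02,o))"
```

```text
t 22.35 tcp [0.5909 0.09   0.0547] yaw y 73.8 tilt [ 0. -0. -1.] open 0.0323 grip 60.222318855521735 F [ 0.1  0.4 -2.7]
gap_a [445.2 179.3] 0.75 [0.5773 0.1629 0.01  ] units [1.34 2.65 1.79]
tin [333.7 104.1] 0.64 [0.5237 0.1161 0.    ] units [2.87 0.26 2.19]
tin [455.7 182.8] 0.51 [0.5843 0.171  0.    ] units [1.16 3.04 2.19]
flange_a_center [457.8 183.7] 0.81 [0.5781 0.1659 0.02  ] units [1.34 2.77 1.39]
[335.5  99.5  68.9] [0.52108905 0.11703263 0.02      ]
[202.5 158.5  60.4] [0.52970985 0.04585095 0.02      ]
[449.5 172.5  67.4] [0.57113878 0.16283471 0.02      ]
[208.5  15.5  65.9] [0.4703278  0.07232623 0.02      ]
[319.5 282.5  74.7] [0.6127537  0.08237393 0.02      ]
[465.5  27.5  67.7] [0.50717233 0.18172139 0.02      ]
```

>>> carry_out(
  moves=[
    {"x": 0,"y": 0.04,"z": 0.35,"turn": 0},
    {"x": 0,"y": 0,"z": 0.35,"turn": 0},
    {"x": 0,"y": 0,"z": 0.25,"turn": 0},
    {"x": 0,"y": 0,"z": 0.15,"turn": 0},
    {"x": 0,"y": 0,"z": 0.1,"turn": 0},
    {"x": 0,"y": 0,"z": 0,"turn": 0},
    {"x": 0,"y": 0,"z": 0,"turn": 0},
    {"x": 0,"y": 0,"z": 0,"turn": 0},
  ],
)

```text
t: 23.35
tool_pos: [0.5915, 0.0909, 0.025]
tool_rot: [0.443, 3.109, 0.0]
contact_force: [-0.2, 0.4, -3.1]
opening: 0.0322
grip_force: 60.2
```

>>> carry_out(
  moves=[
    {"x": 0,"y": 0,"z": 0.06,"turn": 0},
    {"x": 0,"y": 0,"z": 0.05,"turn": 0},
    {"x": 0,"y": 0,"z": 0.04,"turn": 0},
    {"x": 0,"y": 0,"z": 0,"turn": 0},
    {"x": 0,"y": 0,"z": 0,"turn": 0},
    {"x": 0,"y": 0,"z": 0,"turn": 0},
    {"x": 0,"y": 0,"z": 0,"turn": 0},
    {"x": 0,"y": 0,"z": 0,"turn": 0},
  ],
)

```text
t: 24.15
tool_pos: [0.5911, 0.0909, 0.0208]
tool_rot: [-0.443, -3.11, -0.0]
contact_force: [0.2, 0.5, -3.5]
opening: 0.0324
grip_force: 60.2
```

Not touching yet, so I'll go slightly lower.

>>> carry_out(
  moves=[
    {"x": 0,"y": 0,"z": 0.03,"turn": 0},
    {"x": 0,"y": 0,"z": 0.02,"turn": 0},
    {"x": 0,"y": 0,"z": 0,"turn": 0},
    {"x": 0,"y": 0,"z": 0,"turn": 0},
    {"x": 0,"y": 0,"z": 0,"turn": 0},
    {"x": 0,"y": 0,"z": 0,"turn": 0},
    {"x": 0,"y": 0,"z": 0,"turn": 0},
    {"x": 0,"y": 0,"z": 0,"turn": 0},
  ],
)

```text
t: 24.95
tool_pos: [0.5915, 0.0909, 0.0207]
tool_rot: [0.442, 3.11, -0.0]
contact_force: [-4.0, 0.1, 6.2]
opening: 0.0323
grip_force: 61.4
```

Contact now. I'll release, rise and check.

>>> carry_out(
  moves=[
    {"x": 0,"y": 0,"z": 0,"turn": 0},
    {"x": 0,"y": 0,"z": 0,"turn": 0},
    {"x": 0,"y": 0,"z": 0,"turn": 0},
    {"x": 0,"y": 0,"z": 0,"turn": 0},
    {"x": 0,"y": 0,"z": -0.2,"turn": 0},
    {"x": 0,"y": 0,"z": -0.6,"turn": 0},
    {"x": 0,"y": 0,"z": -1,"turn": 0},
    {"x": 0,"y": 0,"z": -1,"turn": 0},
  ],
  grip=46,
)

```text
t: 25.75
tool_pos: [0.5911, 0.0909, 0.0913]
tool_rot: [0.443, 3.11, 0.0]
contact_force: [1.0, 0.3, 0.1]
opening: 0.0459
grip_force: 0.0
```

>>> carry_out(
  moves=[
    {"x": 0.5,"y": -1,"z": -1,"turn": 0},
    {"x": 0.5,"y": -1,"z": -1,"turn": 0},
    {"x": 0.5,"y": -1,"z": 0,"turn": 0},
    {"x": 0.5,"y": -1,"z": 0,"turn": 0},
    {"x": 0,"y": 0,"z": 0,"turn": 0},
    {"x": 0,"y": 0,"z": 0,"turn": 0},
    {"x": 0,"y": 0,"z": 0,"turn": 0},
    {"x": 0,"y": 0,"z": 0,"turn": 0},
  ],
)

```text
t: 26.55
tool_pos: [0.5158, 0.0094, 0.1398]
tool_rot: [0.441, 3.11, 0.0]
contact_force: [0.3, 0.2, -0.3]
opening: 0.0461
grip_force: 0.0
```

```bash
python3 -c "
from h import *
o,im,R=look('w15',(('gap_a',.01),('tin',0),('flange_a_center',.02)))
g=cv2.cvtColor(im,cv2.COLOR_RGB2GRAY)
c=cv2.HoughCircles(cv2.GaussianBlur(g,(5,5),0),cv2.HOUGH_GRADIENT,1,50,param1=80,param2=22,minRadius=33,maxRadius=55)
for p in c[0]: print(p, at('wrist',p[:2],.02,o).round(4), 'brightness',g[int(p[1])-5:int(p[1])+5,int(p[0])+25].mean())"
```

```text
t 26.55 tcp [0.5158 0.0094 0.1398] yaw y 73.8 tilt [ 0.  0. -1.] open 0.0461 grip 0.0 F [ 0.3  0.2 -0.3]
gap_a [526.2 217.4] 0.85 [0.5797 0.1636 0.01  ] units [-0.74  6.63  5.19]
gap_a [438.1 254.3] 0.71 [0.5919 0.0887 0.01  ] units [-2.04  3.89  5.19]
tin [453.9 162.4] 0.84 [0.5217 0.1177 0.    ] units [0.98 4.22 5.59]
flange_a_center [532.4 219.6] 0.82 [0.5778 0.1632 0.02  ] units [-0.67  6.6   4.79]
[463.5 171.5  46.3] [0.5247 0.1172 0.02  ] brightness 180.9
[385.5 106.5  45.7] [0.4629 0.0718 0.02  ] brightness 187.9
[485.5  67.5  54.4] [0.4565 0.144  0.02  ] brightness 184.0
[369.5 199.5  40. ] [0.5264 0.0445 0.02  ] brightness 186.1
[541.5 108.5  54.4] [0.4948 0.1786 0.02  ] brightness 51.8
[538.5 224.5  46.7] [0.5833 0.1675 0.02  ] brightness 174.7
[438.5 248.5  46.3] [0.5814 0.0878 0.02  ] brightness 178.8
```

All seven discs show. Both flanges touched down 10 mm above their bench grasp heights, which is the tin floor, so they lie flat. Handing in.

```bash
python3 -c "
from station import ctrl
print(ctrl.finish_job())"
```

```text
the job is handed in; nothing more can be done
None
```

Both loose light-grey flanges were laid hub up in the two empty places, about 27 s into the 67 s limit, and the job is handed in; the last position and flatness checks were by measurement, since the ten picture views were used up.

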